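# Jack up the flat-lap grinder and hold the handle down

## Robot

A 6-joint arm with a two-finger parallel gripper is mounted at the origin on the work surface. World frame = base frame: x ahead of the robot, y to its left, z up, the work surface at z = 0. Lengths are in m, angles in rad, forces in N, time in s.
With the tool pointing down it reaches from about 0.3 to 0.875 m from the base axis. Payload 4.2 kg.
Tool frame: the origin (TCP) lies midway between the tips of the shut fingers; the grasp point (between the pads) lies 19 mm behind it; z points along the fingers, y is the line along which they close (so a half turn about z gives the same grasp; the last joint's range is limited). The gripper opens to 85 mm and grips with 20 to 120 N. Pads are 22 mm wide; open, the fingers measure 114 mm over their backs; the gripper's body (76 mm by 85 mm) begins 54 mm behind the grasp point. The pads swing forward as they close: fully open they stand 13 mm farther back than shut.
Start: joints at [-1.121, 0.32, 1.565, -0, 1.257, -0.02], TCP at [0.26, -0.513, 0.231] pointing down, gripper open.
Joint ranges: [-3.11, 3.11], [-0.84, 2.01], [0.21, 2.61], [-1.34, 4.49], [0.05, 2.63], [-2.56, 2.56]. Speed limits (rad/s): [2.57, 2.57, 3.14, 3.14, 3.14, 3.14].

## Interface

Orientations are given as a unit quaternion [x, y, z, w].
In Python, from cell import arm, eyes gives the robot as it stands. The module is installed in compiled form; this text tells all that it offers.
- The arm moves only by the shell command python3 -m crank 'ROWS' [FORCE]. ROWS is JSON, a list of rows, each an object of numbers: "tx", "ty", "tz": the shift along the tool's x, y, z in cm; "yaw": the turn about the tool's z in rad; "claw": the finger opening in cm, from 0 to 8.54. A call has exactly 10 rows; each row is the pose to reach, as a shift and turn from the pose commanded when the call began, along the tool's axes at that moment; what a row does not reach only later rows make up. A row lasts 1/8 s, in which the tool goes at most 62.5 mm and 10.7 degrees, less where a joint would pass 70% of its speed; a pose out of reach is approached as far as the arm can. A call with a gripper value outside its range is refused whole. The fingers move at their own pace and stop on an object; FORCE is the grip in N (left out, the last holds). Time passes only in rows, so rows that repeat a pose let the fingers close, or fill a call up. It gives the time, the measured TCP pose, the force, the opening and the grip force at its end, in the units of the state.
- arm.observe(): the state, without advancing time (a new reading comes with each control period).
- eyes.read_camera(name): name is "side" or "top" or "wrist"; returns the picture (384x512x3 uint8, red, green, blue); there is no depth.
- eyes.camera_params(name): a dict with "vertical_fov" (degrees; the focal length in pixels is half the picture's height over the tangent of half this angle, whatever the lens; pixels are square), "cx", "cy" (the principal point, pixels), "world_from_camera" (4x4, takes a point from camera to world coordinates). Camera axes: x right, y up, looking along -z (the intrinsics and any distortion apply to the point x, -y, -z); pixel columns grow to the right and rows downward; lengths in m; the calibration is good to about 2 mm. A picture is of the moment at which its call begins: read the wrist's pose just before it. camera_params takes no time and is no camera call; for the wrist camera it gives the pose at the moment of the call.
- arm.sign_off(): hands the job in; it is judged then, once.
The state is a dict: "time": time; "joints": joint angles; "qvel": joint speeds; "effort": joint torques, N m; "position": TCP position; "eef_rot": TCP orientation; "force": force on the tool from outside, world axes, zero at the start; "ft_torque": the same for the moment, N m; "finger_gap": finger opening in m; "grip_force": force on a finger pad.
Only numpy, scipy, OpenCV 4.12 (cv2) and the standard library are available. Lean on these libraries where they do the work, as an engineer would, in place of code of your own. Each camera call takes 0.05 s, during which the arm holds its last target. There are 200 camera calls.

## Task

Stand the little ratchet jack on the bench with its saddle squarely under the pad of the grinder's lift lug (the steel lug with the arrow-head), handle pointing away from the machine, and pump the handle until the grinder's two front feet are high enough for the 12 mm packers to slide under, about 13 to 28 mm off the bench. Finish holding: keep the handle pressed right down at the bottom of its last stroke and do not let go, because the grinder settles back a little when the handle comes up and your workmate is about to slip the packers in. The jack alone carries the grinder; leave the packers, the cup and the file where they lie.

Things in the scene. Friction and masses are not known exactly. Their poses are not given: they have to be found in the camera images.
- jack: Loose ratchet lever jack, about 1 kg. Origin: underside, on the rack's axis; x to its nose, handle to -x, z up. Base plate 165 x 80 x 8 mm (x -131 to +34). Housing 44 mm wide in y, x -66 to +24, top at 84 mm, forked at the rear: grip its sides from above near x = -46, height 55 to 84. Handle pivot (axis y) at x = -35, height 60 mm. Toothed rack 18 mm square, saddle on top.
- saddle (a point): Centre of the top face of the jack's saddle, a flat grooved steel disc 44 mm in diameter, 10 mm thick, 98 mm above the bench with the rack fully down; axes as the jack.
- jack_rack (a joint): Height (m) of the jack's rack and saddle above the lowest position, 0 to 0.052; starts at 0. Rises by pumping only: each full stroke lifts it 9 to 11 mm, and it settles back 1 to 3 mm onto a holding pawl when the handle comes up, so each stroke gains 8 mm (the tooth pitch). The first closes the 7 mm gap to the pad; three or four do the job.
- jack_handle (a joint): Angle (rad) of the pump handle: 0 = fully up, 29 degrees above level, where a return spring brings it when let go; 0.50 = fully down, level, at its stop. Let it up below about 0.05 to catch the next tooth. Pressing down at the grip takes about 4 N empty, 8 to 15 N under load; pressing over 20 N can rock the jack.
- handle_grip (a point): On the pump handle's axis, in the rubber grip, 190 mm from the pivot. Grip 24 mm in diameter, 149 to 239 mm from the pivot; ahead of it a bare 16 mm steel tube. This point is 151 mm above the bench with the handle up, 60 mm with it down. -x runs along the handle away from the pivot; y as the jack.
- lift_pad (a point): Centre of the underside of the lift pad, a 26 mm steel disc under the grinder's lift lug, 105 mm above the bench at the start (7 mm over the lowered saddle). Lug: steel shelf 44 mm wide, nose radius 22 mm about the pad's axis, raised arrow-head on top at 118 mm height. The housing wall is 36 mm from the pad's axis. x points into the machine: the jack's nose goes that way.
- grinder (a joint): Tilt (rad) of the grinder about the line of its rear feet: 0 = on all feet, grows as the lug side is lifted. That line is 306 mm from the lift pad and 240 mm from the front feet. The load on the pad is about 30 to 55 N.
- front_foot (a point): Midway between the undersides of the two front feet (lug side; feet 38 mm in diameter, 115 mm to either side of this point). Its height above the bench is the clearance under the feet, 0 at the start.
- grinder_stand: Flat-lap grinder: grey housing 300 x 300 mm, 30 to 135 mm above the bench, round splash pan on top (rim at 183 mm) with a steel lapping disc, four rubber feet. Origin: on the bench under its middle; x from the lug side to the rear feet, z up. The rear feet stay where they are.
- packers: Bystander: two plywood packers 110 x 55 x 12 mm, one on the other, origin on the underside.
- cup: Bystander: white porcelain cup with blue lines, 72 mm across the rim, 78 mm tall, origin under its foot.
- file: Bystander: flat file, 105 mm orange handle to -x, 150 mm steel blade to +x, origin on the bench where they join.

How it is judged:
By the outcome, as a careful person would: the job done as asked, in the order asked, and still so for the second after the job is handed in, while the arm keeps its last pose, push and grip.
It also fails if it takes over 64 s, if anything falls off the work surface, if the arm or the gripper's body presses on something with over 40 N, if the wrist force passes 120 N, or if a joint passes its speed limit or range.

## Working session

There is one attempt and no reset: what is moved stays moved. The work goes in short steps, Python scripts to look and compute and a shell command to move; the robot and the scene stay as the last step left them, time stands still between calls to the robot, and variables do not carry over. Pictures are saved under pics/ and viewed, at most 10 in all, crops included, and the job is handed in when it is done.

```bash
mkdir -p pics; ls; python3 - <<'E'
from cell import arm, eyes
import cv2, numpy as np
s=arm.observe(); print(s['time'],s['position'],s['eef_rot'],s['finger_gap'])
for n in ['side','top','wrist']:
    p=eyes.camera_params(n); print(n,p)
    cv2.imwrite(f'pics/{n}0.png',eyes.read_camera(n)[:,:,::-1])
a=cv2.imread('pics/side0.png');b=cv2.imread('pics/top0.png')
cv2.imwrite('pics/t0.png',cv2.resize(b,(800,600),interpolation=cv2.INTER_CUBIC))
cv2.imwrite('pics/s0.png',cv2.resize(a,(800,600),interpolation=cv2.INTER_CUBIC))
E
```

```text
pics
0.0 [ 0.26010778 -0.51225523  0.23049161] [ 9.72532668e-01  2.32764754e-01 -1.84936833e-04 -8.62736600e-04] 0.0854330438864791
side {'vertical_fov': 43.62509813274421, 'cx': 248.1266665247914, 'cy': 191.44380541257803, 'world_from_camera': array([[-0.98279262,  0.11379743, -0.14549508,  0.35924709],
       [-0.18465335, -0.62520089,  0.75830534,  1.20451786],
       [-0.00467045,  0.77212304,  0.6354559 ,  1.08007372],
       [ 0.        ,  0.        ,  0.        ,  1.        ]])}
top {'vertical_fov': 43.715073085219416, 'cx': 256.7622281875897, 'cy': 189.47272757789614, 'world_from_camera': array([[ 0.00710027,  0.98658612, -0.16308713,  0.37942619],
       [-0.99992863,  0.0085719 ,  0.0083216 ,  0.01984606],
       [ 0.00960795,  0.1630164 ,  0.98657658,  1.35896087],
       [ 0.        ,  0.        ,  0.        ,  1.        ]])}
wrist {'vertical_fov': 60.30765468822543, 'cx': 258.39244009120654, 'cy': 189.46695417227426, 'world_from_camera': array([[ 0.4535784 ,  0.84593023,  0.28047937,  0.33224064],
       [-0.89121266,  0.43143796,  0.14000461, -0.47563797],
       [-0.00257531, -0.31346983,  0.94959467,  0.37403069],
       [ 0.        ,  0.        ,  0.        ,  1.        ]])}
```

View pics/t0.png

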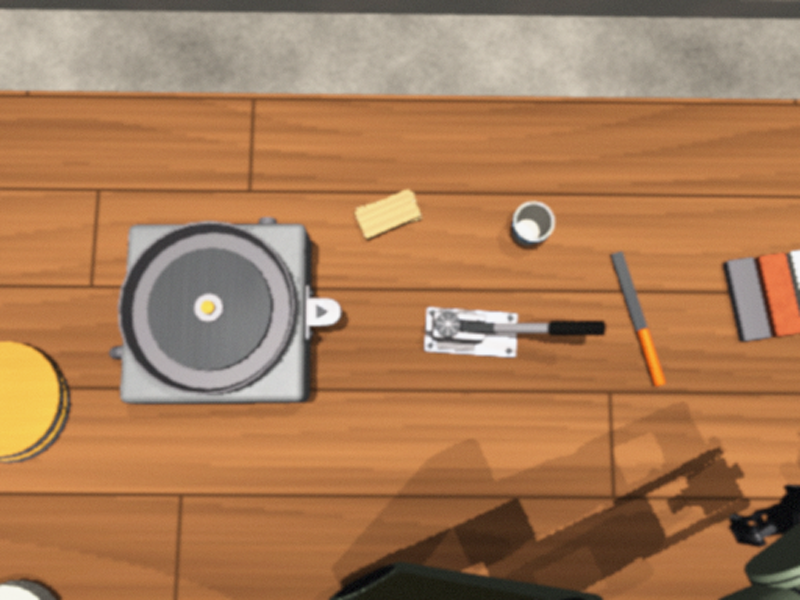

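View pics/s0.png

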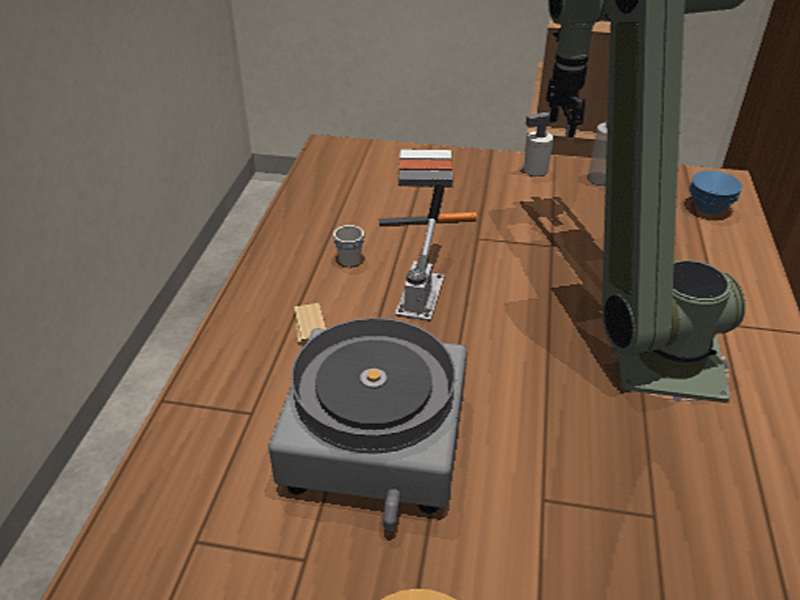

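The top view shows the grinder on the left, with its lug arrow at (321,311) in the 800×600 picture and pointing right. The jack saddle is at (446,324), its handle points right, and the grip end is at (604,328). The side view confirms the layout, with nothing between the jack and the lug.

```bash
cat > h.py <<'E'
from cell import arm, eyes
import cv2, numpy as np
from scipy.spatial.transform import Rotation as R
def ray(p,u,v,z):
    f=192/np.tan(np.radians(p['vertical_fov'])/2); T=p['world_from_camera']
    d=T[:3,:3]@np.array([(u-p['cx'])/f,-(v-p['cy'])/f,-1]); o=T[:3,3]
    return o+d*(z-o[2])/d[2]
def proj(p,X):
    f=192/np.tan(np.radians(p['vertical_fov'])/2); T=p['world_from_camera']
    c=T[:3,:3].T@(np.asarray(X)-T[:3,3]); return np.array([p['cx']+f*c[0]/-c[2],p['cy']-f*c[1]/-c[2]])
def snap(name,fn,crop=None,k=1):
    p=eyes.camera_params(name); im=eyes.read_camera(name)[:,:,::-1]
    if crop: x0,y0,x1,y1=crop; im=im[y0:y1,x0:x1]
    cv2.imwrite('pics/'+fn,cv2.resize(im,None,fx=k,fy=k,interpolation=cv2.INTER_CUBIC)); return p
def togo(target,yaw=None):
    """shift (cm, tool axes) to world target; yaw = world direction angle wanted for tool x"""
    s=arm.observe(); M=R.from_quat(s['eef_rot']).as_matrix()
    d=M.T@(np.asarray(target)-s['position'])*100
    a=np.arctan2(M[1,0],M[0,0]); out=[np.round(d,2)]
    if yaw is not None: e=-(yaw-a); out.append(round(float((e+np.pi)%(2*np.pi)-np.pi),3))
    print('togo',*out,'pos',np.round(s['position'],4),'toolx',round(float(np.degrees(a)),1),'t',round(s['time'],2),'F',np.round(s['force'],1),'gap',round(s['finger_gap'],4),'z',np.round(M[:,2],3))
E
python3 - <<'E'
from h import *
p=eyes.camera_params('top')
for n,u,v,z in [('arrow',321,311,.118),('lugtip',342,312,.116),('saddle',446,324,.098),('gripend',604,328,.06+.239*.485),('tubeIn',497,328,.09),
 ('bTL',427,308,.008),('bBL',425,352,.008),('bTR',517,313,.008),('bBR',516,357,.008),
 ('hTR',305,226,.135),('hBR',308,402,.135),('hBL',121,403,.135),('hTL',129,226,.135)]:
    print(n,np.round(ray(p,(u+.5)/1.5625-.5,(v+.5)/1.5625-.5,z),4))
s=arm.observe(); print(s['time'])
E
```

```text
arrow [0.5585 0.144  0.118 ]
lugtip [0.5574 0.1089 0.116 ]
saddle [ 0.5409 -0.0668  0.098 ]
gripend [ 0.5266 -0.3138  0.1759]
tubeIn [ 0.5357 -0.1546  0.09  ]
bTL [ 0.5815 -0.0383  0.008 ]
bBL [ 0.501  -0.0348  0.008 ]
bTR [ 0.5737 -0.2028  0.008 ]
bBR [ 0.4933 -0.1996  0.008 ]
hTR [0.7003 0.1727 0.135 ]
hBR [0.407  0.1596 0.135 ]
hBL [0.4032 0.4612 0.135 ]
hTL [0.6975 0.4679 0.135 ]
0.15
```

```bash
python3 - <<'E'
from h import *
togo([.545,.02,.27],np.radians(88.3))
E
```

```text
togo [ 49.5  -34.58  -3.89] -1.071 pos [ 0.2601 -0.5124  0.2307] toolx 26.9 t 0.15 F [-0.   0.4 -0.3] gap 0.0855 z [-0.001  0.001 -1.   ]
```

```bash
python3 -m crank '[{"tx":5,"ty":-3.5,"tz":-0.5,"yaw":-0.1},{"tx":11,"ty":-7.5,"tz":-1,"yaw":-0.22},{"tx":17,"ty":-11.5,"tz":-1.5,"yaw":-0.35},{"tx":23,"ty":-15.5,"tz":-2,"yaw":-0.48},{"tx":28,"ty":-19.5,"tz":-2.5,"yaw":-0.6},{"tx":34,"ty":-23.5,"tz":-3,"yaw":-0.73},{"tx":39,"ty":-27.5,"tz":-3.5,"yaw":-0.86},{"tx":44,"ty":-31,"tz":-4,"yaw":-0.97},{"tx":47.5,"ty":-33.3,"tz":-4,"yaw":-1.05},{"tx":49.5,"ty":-34.6,"tz":-4,"yaw":-1.07}]'; python3 - <<'E'
from h import *
togo([.545,.02,.27],np.radians(88.3))
import time
p=snap('wrist','w1.png',k=1.5625); np.save('w1.npy',np.array([p['world_from_camera']]))
E
```

```text
togo [ 49.5  -34.58  -3.89] -1.071 pos [ 0.2601 -0.5124  0.2307] toolx 26.9 t 0.15 F [-0.   0.4 -0.3] gap 0.0855 z [-0.001  0.001 -1.   ]validation failed for argument at $[0]...
```

View pics/w1.png

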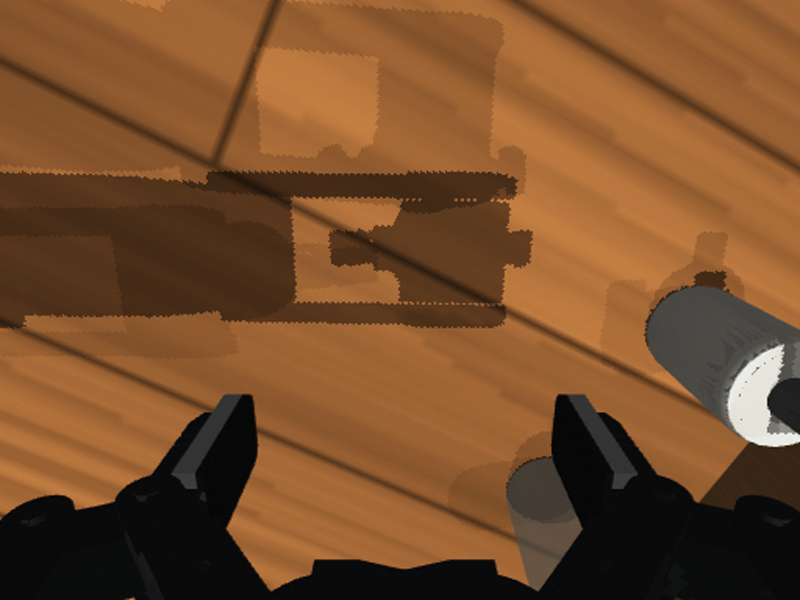

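The picture was taken from the start pose (bench, shadow and bottle only) because the move was refused. The rows probably need a claw value each.

```bash
python3 -m crank '[{"tx":5,"ty":-3.5,"tz":-0.5,"yaw":-0.1,"claw":8.5},{"tx":11,"ty":-7.5,"tz":-1,"yaw":-0.22,"claw":8.5},{"tx":17,"ty":-11.5,"tz":-1.5,"yaw":-0.35,"claw":8.5},{"tx":23,"ty":-15.5,"tz":-2,"yaw":-0.48,"claw":8.5},{"tx":28,"ty":-19.5,"tz":-2.5,"yaw":-0.6,"claw":8.5},{"tx":34,"ty":-23.5,"tz":-3,"yaw":-0.73,"claw":8.5},{"tx":39,"ty":-27.5,"tz":-3.5,"yaw":-0.86,"claw":8.5},{"tx":44,"ty":-31,"tz":-4,"yaw":-0.97,"claw":8.5},{"tx":47.5,"ty":-33.3,"tz":-4,"yaw":-1.05,"claw":8.5},{"tx":49.5,"ty":-34.6,"tz":-4,"yaw":-1.07,"claw":8.5}]' && python3 - <<'E'
from h import *
togo([.545,.02,.27],np.radians(88.3))
p=snap('wrist','w2.png',k=1.5625); np.save('w2.npy',p['world_from_camera'])
E
```

```text
time: 1.45
position: [0.5459, 0.0224, 0.2713]
eef_rot: [0.717, 0.697, 0.0, 0.0]
force: [0.9, -0.8, -0.1]
finger_gap: 0.0849
grip_force: 0.0
togo [-0.24 -0.08  0.13] 0.001 pos [0.5459 0.0224 0.2713] toolx 88.4 t 1.45 F [ 0.9 -0.8 -0.1] gap 0.0849 z [ 0.  0. -1.]
```

View pics/w2.png

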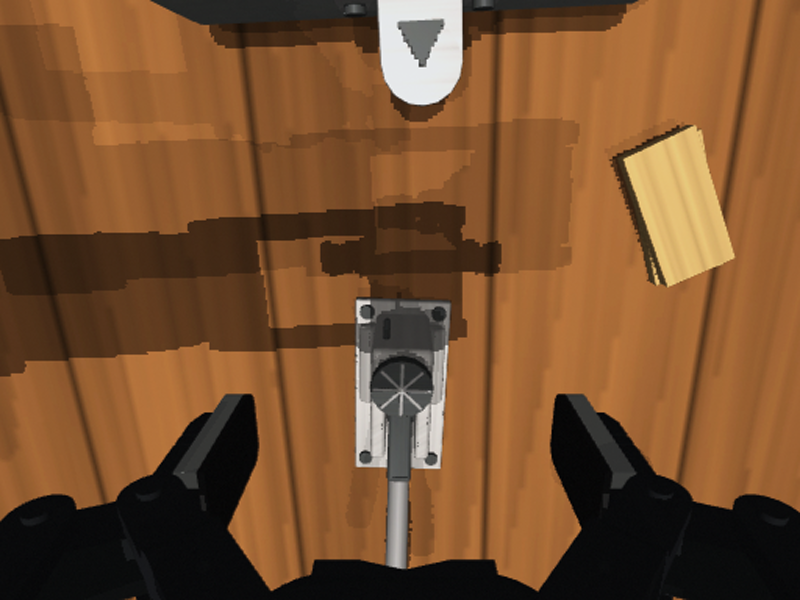

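The wrist view shows the lug with its nose tip at (421,105) and sides at u=379 and 463. The saddle disc is centred at (402,389). The base plate corners are at (357,299), (451,299), (356,467) and (439,467).

```bash
python3 - <<'E'
from h import *
p=eyes.camera_params('wrist'); p['world_from_camera']=np.load('w2.npy')
W=lambda u,v,z: ray(p,(u+.5)/1.5625-.5,(v+.5)/1.5625-.5,z)
for n,u,v,z in [('lugL',379,50,.116),('lugR',463,50,.116),('lugtip',421,105,.116),('saddle',402,389,.098),('sadL',371,389,.098),('sadR',433,389,.098),
 ('arrL',398,21,.118),('arrR',445,21,.118),('arrT',422,67,.118),
 ('bNL',357,299,.008),('bNR',451,299,.008),('bRL',356,467,.008),('bRR',439,467,.008),('tube',398,520,.06+.5543*.06),('tube2',397,565,.06+.5543*.09)]:
    print(n,np.round(W(u,v,z),4))
E
```

```text
lugL [0.5362 0.1419 0.116 ]
lugR [0.5804 0.1407 0.116 ]
lugtip [0.5578 0.1141 0.116 ]
saddle [ 0.5423 -0.0678  0.098 ]
sadL [ 0.521  -0.0673  0.098 ]
sadR [ 0.5635 -0.0684  0.098 ]
arrL [0.5466 0.1549 0.118 ]
arrR [0.5708 0.1542 0.118 ]
arrT [0.5586 0.1328 0.118 ]
bNL [ 0.5056 -0.0318  0.008 ]
bNR [ 0.5837 -0.034   0.008 ]
bRL [ 0.4955 -0.1965  0.008 ]
bRR [ 0.5727 -0.1986  0.008 ]
tube [ 0.5359 -0.1824  0.0933]
tube2 [ 0.5345 -0.209   0.1099]
```

```bash
python3 - <<'E'
from h import *
togo([.5394,-.1157,.057],np.radians(86.5))
E
```

```text
togo [-14.31  -0.57  21.33] 0.035 pos [0.5483 0.0263 0.271 ] toolx 88.5 t 1.5 F [2.2 3.6 0.3] gap 0.0852 z [ 0.003  0.004 -1.   ]
```

```bash
python3 -m crank '[{"tx":-3,"ty":0,"tz":2,"yaw":0.03,"claw":8.5},{"tx":-7,"ty":0,"tz":4,"yaw":0.03,"claw":8.5},{"tx":-11,"ty":-0.1,"tz":6,"yaw":0.03,"claw":8.5},{"tx":-13.6,"ty":-0.2,"tz":9,"yaw":0.03,"claw":8.5},{"tx":-13.6,"ty":-0.2,"tz":12,"yaw":0.03,"claw":8.5},{"tx":-13.6,"ty":-0.2,"tz":15,"yaw":0.03,"claw":8.5},{"tx":-13.6,"ty":-0.2,"tz":16,"yaw":0.03,"claw":8.5},{"tx":-13.6,"ty":-0.2,"tz":16,"yaw":0.03,"claw":8.5},{"tx":-13.6,"ty":-0.2,"tz":16,"yaw":0.03,"claw":8.5},{"tx":-13.6,"ty":-0.2,"tz":16,"yaw":0.03,"claw":8.5}]' && python3 - <<'E'
from h import *
togo([.5394,-.1157,.057],np.radians(86.5))
p=snap('wrist','w3.png',k=1.5625); np.save('w3.npy',p['world_from_camera'])
E
```

```text
time: 2.75
position: [0.5396, -0.1161, 0.1125]
eef_rot: [0.728, 0.685, 0.001, 0.001]
force: [0.0, -0.1, -0.1]
finger_gap: 0.0847
grip_force: 0.0
togo [ 0.04 -0.03  5.55] 0.0 pos [ 0.5396 -0.1161  0.1125] toolx 86.5 t 2.75 F [ 0.  -0.1 -0.1] gap 0.0847 z [ 0.002 -0.001 -1.   ]
```

View pics/w3.png

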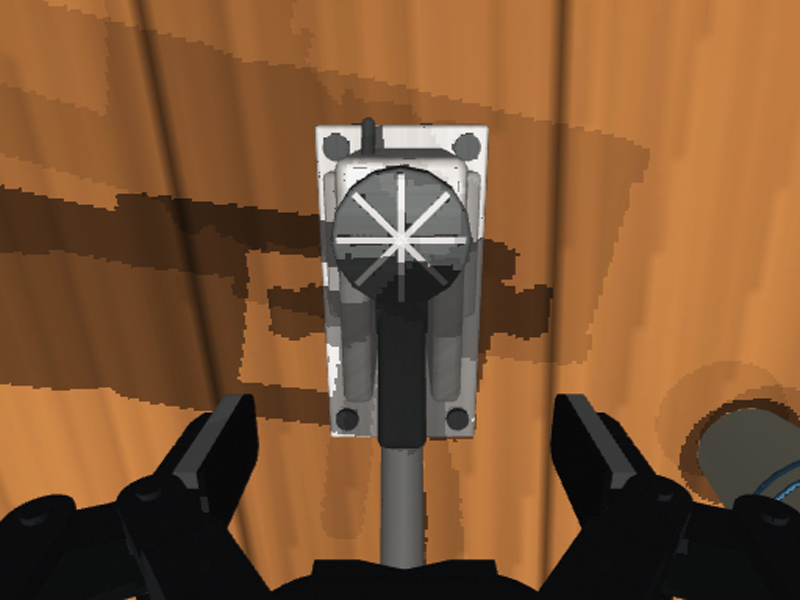

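The jack is squared up in the view: saddle at (402,239), tube vertical at u≈402, fingers symmetric about it. Next I descend and grip.

```bash
python3 -m crank '[{"tx":0,"ty":0,"tz":2,"yaw":0,"claw":8.5},{"tx":0,"ty":0,"tz":4,"yaw":0,"claw":8.5},{"tx":0,"ty":0,"tz":5.5,"yaw":0,"claw":8.5},{"tx":0,"ty":0,"tz":5.5,"yaw":0,"claw":7},{"tx":0,"ty":0,"tz":5.5,"yaw":0,"claw":6},{"tx":0,"ty":0,"tz":5.5,"yaw":0,"claw":5},{"tx":0,"ty":0,"tz":5.5,"yaw":0,"claw":4},{"tx":0,"ty":0,"tz":5.5,"yaw":0,"claw":3.5},{"tx":0,"ty":0,"tz":5.5,"yaw":0,"claw":3.5},{"tx":0,"ty":0,"tz":5.5,"yaw":0,"claw":3.5}]' 60 && python3 - <<'E'
from h import *
p=eyes.camera_params('wrist'); p['world_from_camera']=np.load('w3.npy')
print(ray(p,(402.5)/1.5625-.5,(239.5)/1.5625-.5,.098))
s=arm.observe()
togo(s['position']+[0,0,.01],np.radians(91))
E
```

```text
time: 4.05
position: [0.5387, -0.1161, 0.0572]
eef_rot: [0.728, 0.685, 0.0, 0.0]
force: [-4.3, -0.4, 6.4]
finger_gap: 0.043
grip_force: 63.0
[ 0.5419523  -0.06837839  0.098     ]
togo [-0.  0. -1.] -0.078 pos [ 0.5387 -0.1161  0.0572] toolx 86.5 t 4.05 F [-4.3 -0.4  6.4] gap 0.043 z [ 0. -0. -1.]
```

```bash
python3 -m crank '[{"tx":0,"ty":0,"tz":-0.8,"yaw":0,"claw":3.5},{"tx":1,"ty":0,"tz":-1,"yaw":-0.01,"claw":3.5},{"tx":3,"ty":0.1,"tz":-1,"yaw":-0.02,"claw":3.5},{"tx":5.5,"ty":0.2,"tz":-1,"yaw":-0.04,"claw":3.5},{"tx":8,"ty":0.4,"tz":-1,"yaw":-0.06,"claw":3.5},{"tx":10.5,"ty":0.6,"tz":-1,"yaw":-0.078,"claw":3.5},{"tx":12.5,"ty":0.8,"tz":-1,"yaw":-0.078,"claw":3.5},{"tx":13.5,"ty":0.8,"tz":-0.7,"yaw":-0.078,"claw":3.5},{"tx":13.5,"ty":0.8,"tz":-0.3,"yaw":-0.078,"claw":3.5},{"tx":13.5,"ty":0.8,"tz":-0.3,"yaw":-0.078,"claw":3.5}]' && python3 - <<'E'
from h import *
p=snap('top','t2raw.png',crop=(170,160,300,250),k=6)
togo([.5591,.0855,.059],np.radians(91))
E
```

```text
time: 5.3
position: [0.5544, 0.0177, 0.0586]
eef_rot: [0.701, 0.713, -0.001, -0.0]
force: [-1.4, 0.0, -8.9]
finger_gap: 0.0429
grip_force: 63.3
togo [ 6.79  0.56 -0.01] -0.001 pos [0.5547 0.0176 0.0589] toolx 90.9 t 5.35 F [ 0.4  0.5 -9.8] gap 0.0434 z [-0.001 -0.    -1.   ]
```

View pics/t2raw.png

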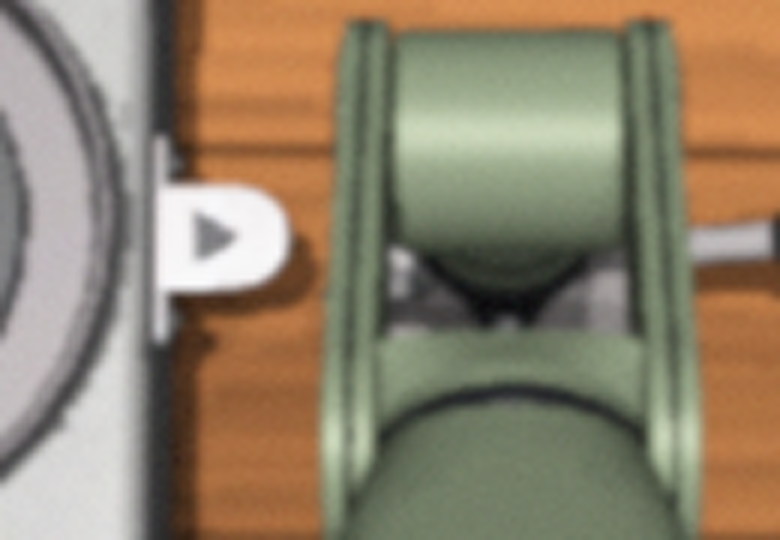

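The top crop shows the lug nose tip at (291,240) and its sides at v=185 and 292. The jack is hidden under the wrist, with its handle at right.

```bash
python3 - <<'E'
from h import *
p=eyes.camera_params('top')
W=lambda u,v,z: np.round(ray(p,(u+.5)/6-.5+170,(v+.5)/6-.5+160,z),4)
print('tip',W(291,239,.114),'sides',W(230,185,.116),W(230,292,.116),'arrow',W(237,238,.118),W(195,211,.118),W(195,264,.118),'plate',W(160,135,.116),W(160,342,.116))
print('housing edge',W(163,20,.135),W(147,20,.135),W(135,530,.135),W(147,530,.135))
E
```

```text
tip [0.5579 0.1107 0.114 ] sides [0.5813 0.1377 0.116 ] [0.5341 0.1366 0.116 ] arrow [0.5576 0.134  0.118 ] [0.5693 0.1526 0.118 ] [0.546 0.152 0.118] plate [0.6032 0.169  0.116 ] [0.512  0.1665 0.116 ]
housing edge [0.6507 0.1668 0.135 ] [0.6507 0.1738 0.135 ] [0.43   0.1726 0.135 ] [0.4301 0.1675 0.135 ]
```

```bash
python3 -m crank '[{"tx":1,"ty":0.2,"tz":0,"yaw":0,"claw":3.5},{"tx":2,"ty":0.4,"tz":0,"yaw":0,"claw":3.5},{"tx":3,"ty":0.55,"tz":0,"yaw":0,"claw":3.5},{"tx":4,"ty":0.55,"tz":0,"yaw":0,"claw":3.5},{"tx":5,"ty":0.55,"tz":0,"yaw":0,"claw":3.5},{"tx":5.8,"ty":0.55,"tz":0,"yaw":0,"claw":3.5},{"tx":6.5,"ty":0.55,"tz":0,"yaw":0,"claw":3.5},{"tx":7,"ty":0.55,"tz":0,"yaw":0,"claw":3.5},{"tx":7,"ty":0.55,"tz":0,"yaw":0,"claw":3.5},{"tx":7,"ty":0.55,"tz":0,"yaw":0,"claw":3.5}]' && python3 - <<'E'
from h import *
togo([.5588,.0875,.0572],np.radians(91))
p=snap('wrist','w4.png',k=1.5625); np.save('w4.npy',p['world_from_camera'])
E
```

```text
time: 6.6
position: [0.5593, 0.0881, 0.0593]
eef_rot: [0.701, 0.713, -0.0, 0.0]
force: [0.4, 0.6, -9.8]
finger_gap: 0.0426
grip_force: 63.2
togo [-0.06 -0.06  0.21] -0.001 pos [0.5593 0.0881 0.0593] toolx 91.0 t 6.6 F [ 0.4  0.6 -9.8] gap 0.0426 z [-0. -0. -1.]
```

View pics/w4.png

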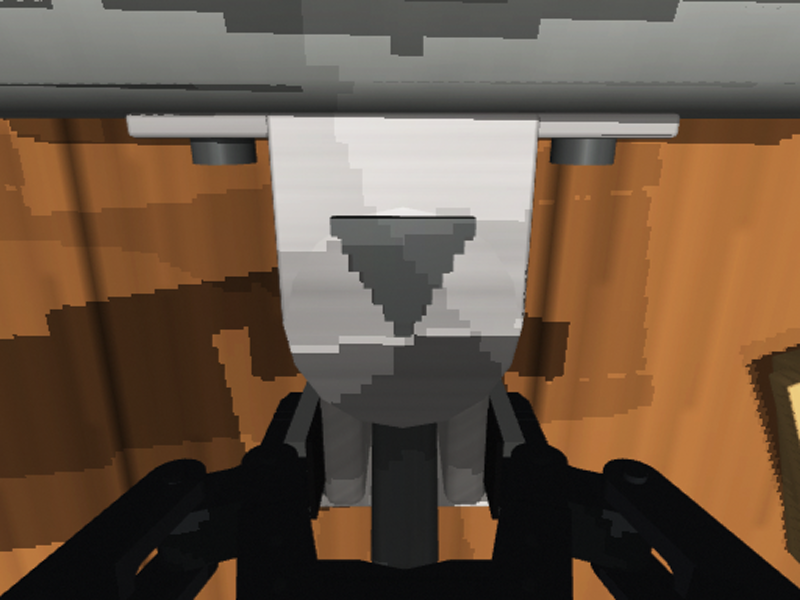

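The lug is centred, with its nose tip at (404,428) and sides at u≈275 and 533 at v≈220. The mounting plate is level in the image, so the yaw is right. No saddle rim shows past the nose.

```bash
python3 - <<'E'
from h import *
p=eyes.camera_params('wrist'); p['world_from_camera']=np.load('w4.npy')
W=lambda u,v,z: np.round(ray(p,(u+.5)/1.5625-.5,(v+.5)/1.5625-.5,z),4)
for z in (.112,.116): print('tip',W(404,428,z),'sides',W(275,220,z),W(533,220,z))
print('arrow',W(404,336,.118),W(331,217,.118),W(475,217,.118),'plate',W(128,115,.12),W(678,115,.12))
E
```

```text
tip [0.5591 0.1113 0.112 ] sides [0.5356 0.153  0.112 ] [0.5811 0.1539 0.112 ]
tip [0.5591 0.1138 0.116 ] sides [0.5366 0.1538 0.116 ] [0.5801 0.1545 0.116 ]
arrow [0.5587 0.1339 0.118 ] [0.5463 0.1548 0.118 ] [0.57   0.1552 0.118 ] plate [0.5163 0.17   0.12  ] [0.5994 0.1715 0.12  ]
```

```bash
python3 -m crank '[{"tx":0,"ty":0,"tz":0.15,"yaw":0,"claw":3.5},{"tx":0,"ty":0,"tz":0.3,"yaw":0,"claw":3.5},{"tx":0,"ty":0,"tz":0.3,"yaw":0,"claw":3.5},{"tx":0,"ty":0,"tz":0.3,"yaw":0,"claw":5},{"tx":0,"ty":0,"tz":0.3,"yaw":0,"claw":7},{"tx":0,"ty":0,"tz":0.3,"yaw":0,"claw":8},{"tx":0,"ty":0,"tz":0.3,"yaw":0,"claw":8},{"tx":0,"ty":0,"tz":0.3,"yaw":0,"claw":8},{"tx":0,"ty":0,"tz":0.3,"yaw":0,"claw":8},{"tx":0,"ty":0,"tz":-1,"yaw":0,"claw":8}]' && python3 -m crank '[{"tx":0,"ty":0,"tz":-4,"yaw":0,"claw":8},{"tx":0,"ty":0,"tz":-8,"yaw":0,"claw":8},{"tx":-1,"ty":0,"tz":-12,"yaw":0,"claw":8},{"tx":-4,"ty":0,"tz":-15,"yaw":0,"claw":8},{"tx":-8,"ty":0,"tz":-16,"yaw":0,"claw":6},{"tx":-12,"ty":0,"tz":-16,"yaw":0,"claw":4},{"tx":-14.5,"ty":0,"tz":-16,"yaw":0,"claw":2},{"tx":-15,"ty":0,"tz":-16,"yaw":0,"claw":0},{"tx":-15,"ty":0,"tz":-16,"yaw":0,"claw":0},{"tx":-15,"ty":0,"tz":-16,"yaw":0,"claw":0}]' 40 && python3 - <<'E'
from h import *
togo([.5620,-.0595,.165],np.radians(91))
p=snap('wrist','w5.png',k=1.5625); np.save('w5.npy',p['world_from_camera'])
E
```

```text
time: 7.9
position: [0.5586, 0.0882, 0.0689]
eef_rot: [0.701, 0.713, -0.001, -0.001]
force: [-0.1, -0.0, 0.1]
finger_gap: 0.0801
grip_force: 0.0
time: 9.15
position: [0.5619, -0.0606, 0.2295]
eef_rot: [0.701, 0.713, 0.0, -0.0]
force: [-0.6, 0.4, 0.8]
finger_gap: -0.0
grip_force: 0.0
togo [0.1  0.01 6.45] 0.001 pos [ 0.5619 -0.0606  0.2295] toolx 91.0 t 9.15 F [-0.6  0.4  0.8] gap -0.0 z [ 0.  0. -1.]
```

View pics/w5.png

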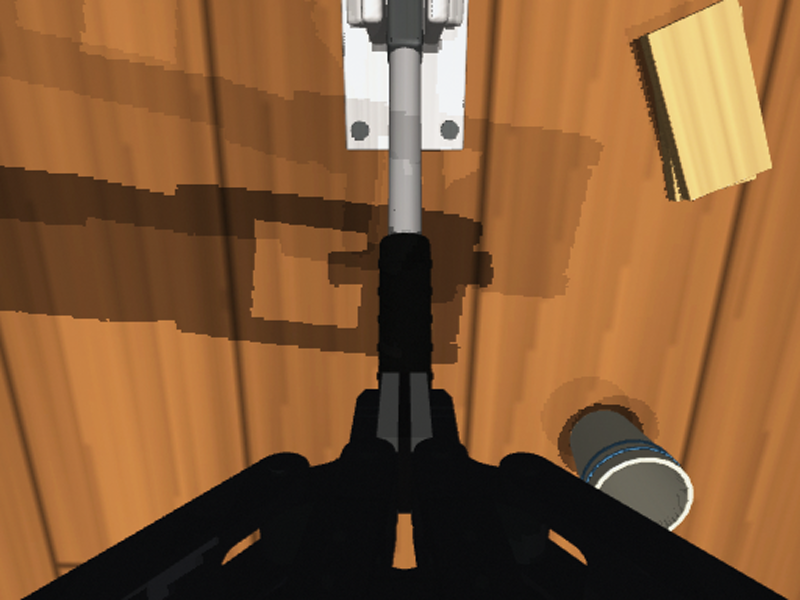

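The closed fingers are centred over the grip at u≈405, and the jack stands straight ahead with its plate rear edge at v=150. First stroke next.

```bash
python3 -m crank '[{"tx":0,"ty":0,"tz":4,"yaw":0,"claw":0},{"tx":0,"ty":0,"tz":6.4,"yaw":0,"claw":0},{"tx":-0.6,"ty":0,"tz":8,"yaw":0,"claw":0},{"tx":-1.3,"ty":0,"tz":9.5,"yaw":0,"claw":0},{"tx":-1.9,"ty":0,"tz":11,"yaw":0,"claw":0},{"tx":-2.3,"ty":0,"tz":12.5,"yaw":0,"claw":0},{"tx":-2.6,"ty":0,"tz":13.8,"yaw":0,"claw":0},{"tx":-2.8,"ty":0,"tz":14.8,"yaw":0,"claw":0},{"tx":-2.8,"ty":0,"tz":15.3,"yaw":0,"claw":0},{"tx":-2.8,"ty":0,"tz":15.5,"yaw":0,"claw":0}]' && python3 - <<'E'
from h import *
p=eyes.camera_params('wrist'); p['world_from_camera']=np.load('w5.npy')
W=lambda u,v,z: np.round(ray(p,(u+.5)/1.5625-.5,(v+.5)/1.5625-.5,z),4)
print('rear',W(347,150,.008),W(465,150,.008))
togo([.5620,-.0595,.165],np.radians(91))
E
```

```text
time: 10.45
position: [0.5629, -0.0894, 0.0747]
eef_rot: [0.701, 0.713, 0.001, 0.0]
force: [-0.9, 3.4, 8.6]
finger_gap: 0.0001
grip_force: 4.4
rear [0.5221 0.0044 0.008 ] [0.6024 0.0059 0.008 ]
togo [ 2.99 -0.03 -9.03] -0.001 pos [ 0.5629 -0.0894  0.0747] toolx 91.0 t 10.45 F [-0.9  3.4  8.6] gap 0.0001 z [ 0.001  0.    -1.   ]
```

```bash
python3 -m crank '[{"tx":0,"ty":0,"tz":0.2,"yaw":0,"claw":0},{"tx":0,"ty":0,"tz":0.3,"yaw":0,"claw":0},{"tx":0,"ty":0,"tz":0.3,"yaw":0,"claw":0},{"tx":0,"ty":0,"tz":0.3,"yaw":0,"claw":0},{"tx":0,"ty":0,"tz":0.3,"yaw":0,"claw":0},{"tx":0,"ty":0,"tz":0.3,"yaw":0,"claw":0},{"tx":0,"ty":0,"tz":0.3,"yaw":0,"claw":0},{"tx":0,"ty":0,"tz":0.3,"yaw":0,"claw":0},{"tx":0,"ty":0,"tz":0.3,"yaw":0,"claw":0},{"tx":0,"ty":0,"tz":0.3,"yaw":0,"claw":0}]'; python3 -m crank '[{"tx":0.2,"ty":0,"tz":-1,"yaw":0,"claw":0},{"tx":0.5,"ty":0,"tz":-2.5,"yaw":0,"claw":0},{"tx":0.9,"ty":0,"tz":-4.2,"yaw":0,"claw":0},{"tx":1.5,"ty":0,"tz":-6,"yaw":0,"claw":0},{"tx":2.2,"ty":0,"tz":-7.8,"yaw":0,"claw":0},{"tx":2.8,"ty":0,"tz":-9.4,"yaw":0,"claw":0},{"tx":2.8,"ty":0,"tz":-10.3,"yaw":0,"claw":0},{"tx":2.8,"ty":0,"tz":-10.3,"yaw":0,"claw":0},{"tx":2.8,"ty":0,"tz":-10.3,"yaw":0,"claw":0},{"tx":2.8,"ty":0,"tz":-10.3,"yaw":0,"claw":0}]'
```

```text
time: 11.7
position: [0.5629, -0.0895, 0.0722]
eef_rot: [0.701, 0.713, 0.001, 0.001]
force: [-2.3, 3.9, 8.4]
finger_gap: -0.0001
grip_force: 4.6
time: 12.95
position: [0.5615, -0.0618, 0.1736]
eef_rot: [0.701, 0.713, -0.001, -0.0]
force: [-0.5, -0.7, 1.0]
finger_gap: 0.0002
grip_force: 0.0
```

```bash
python3 -m crank '[{"tx":0,"ty":0,"tz":1,"yaw":0,"claw":0},{"tx":-0.6,"ty":0,"tz":2.6,"yaw":0,"claw":0},{"tx":-1.2,"ty":0,"tz":4.2,"yaw":0,"claw":0},{"tx":-1.7,"ty":0,"tz":5.8,"yaw":0,"claw":0},{"tx":-2.1,"ty":0,"tz":7.2,"yaw":0,"claw":0},{"tx":-2.4,"ty":0,"tz":8.6,"yaw":0,"claw":0},{"tx":-2.6,"ty":0,"tz":9.8,"yaw":0,"claw":0},{"tx":-2.6,"ty":0,"tz":10.4,"yaw":0,"claw":0},{"tx":-2.6,"ty":0,"tz":10.6,"yaw":0,"claw":0},{"tx":-2.6,"ty":0,"tz":10.7,"yaw":0,"claw":0}]'; python3 -m crank '[{"tx":0,"ty":0,"tz":0.1,"yaw":0,"claw":0},{"tx":0,"ty":0,"tz":0.1,"yaw":0,"claw":0},{"tx":0,"ty":0,"tz":0.1,"yaw":0,"claw":0},{"tx":0,"ty":0,"tz":0.1,"yaw":0,"claw":0},{"tx":0,"ty":0,"tz":0.1,"yaw":0,"claw":0},{"tx":0,"ty":0,"tz":0.1,"yaw":0,"claw":0},{"tx":0,"ty":0,"tz":0.1,"yaw":0,"claw":0},{"tx":0,"ty":0,"tz":0.1,"yaw":0,"claw":0},{"tx":0,"ty":0,"tz":0.1,"yaw":0,"claw":0},{"tx":0,"ty":0,"tz":0.1,"yaw":0,"claw":0}]'
```

```text
time: 14.2
position: [0.5633, -0.0883, 0.0702]
eef_rot: [0.701, 0.713, 0.001, 0.002]
force: [-6.1, 1.0, 27.1]
finger_gap: 0.0004
grip_force: 13.3
time: 15.45
position: [0.5633, -0.0883, 0.0701]
eef_rot: [0.701, 0.713, 0.001, 0.002]
force: [-6.4, 1.3, 27.8]
finger_gap: -0.0
grip_force: 14.1
```

```bash
python3 -m crank '[{"tx":0.2,"ty":0,"tz":-1.2,"yaw":0,"claw":0},{"tx":0.4,"ty":0,"tz":-2.7,"yaw":0,"claw":0},{"tx":0.8,"ty":0,"tz":-4.4,"yaw":0,"claw":0},{"tx":1.4,"ty":0,"tz":-6.2,"yaw":0,"claw":0},{"tx":2,"ty":0,"tz":-8,"yaw":0,"claw":0},{"tx":2.6,"ty":0,"tz":-9.6,"yaw":0,"claw":0},{"tx":2.6,"ty":0,"tz":-10.8,"yaw":0,"claw":0},{"tx":2.6,"ty":0,"tz":-10.8,"yaw":0,"claw":0},{"tx":2.6,"ty":0,"tz":-10.8,"yaw":0,"claw":0},{"tx":2.6,"ty":0,"tz":-10.8,"yaw":0,"claw":0}]' && python3 - <<'E'
from h import *
togo([.5620,-.0595,.165],np.radians(91))
p=snap('wrist','w6.png',k=1.5625); np.save('w6.npy',p['world_from_camera'])
E
```

```text
time: 16.7
position: [0.5615, -0.0618, 0.1735]
eef_rot: [0.701, 0.713, -0.001, -0.001]
force: [-0.0, 0.2, -0.5]
finger_gap: -0.0
grip_force: 0.0
togo [0.23 0.06 0.85] -0.001 pos [ 0.5615 -0.0618  0.1735] toolx 91.0 t 16.7 F [-0.   0.2 -0.5] gap -0.0 z [-0.002 -0.    -1.   ]
```

View pics/w6.png

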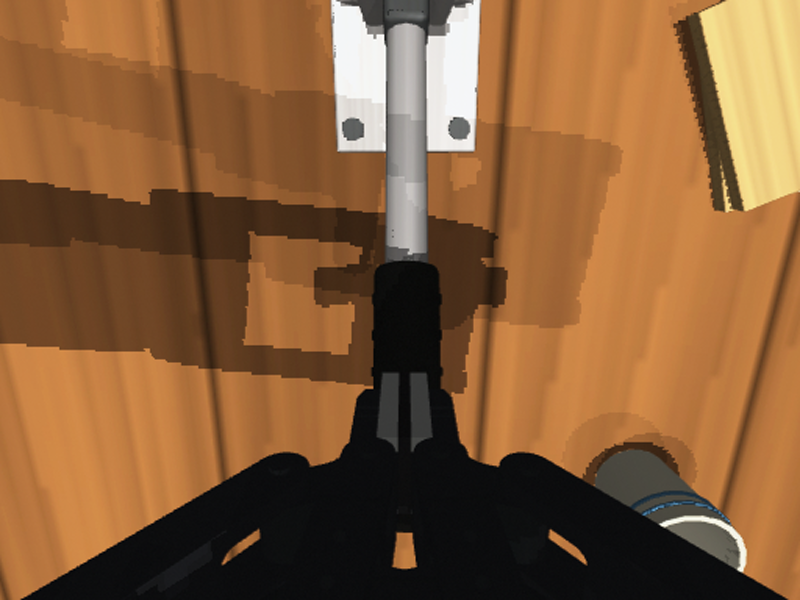

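The handle is still centred and the plate rear edge is at v=152 (u 338 to 476), so the jack hasn't shifted visibly. Third stroke, a little lighter at the stop.

```bash
python3 - <<'E'
from h import *
p=eyes.camera_params('wrist'); p['world_from_camera']=np.load('w6.npy')
W=lambda u,v,z: np.round(ray(p,(u+.5)/1.5625-.5,(v+.5)/1.5625-.5,z),4)
print('rear',W(338,152,.008),W(476,152,.008))
E
python3 -m crank '[{"tx":0,"ty":0,"tz":1,"yaw":0,"claw":0},{"tx":-0.6,"ty":0,"tz":2.6,"yaw":0,"claw":0},{"tx":-1.2,"ty":0,"tz":4.2,"yaw":0,"claw":0},{"tx":-1.7,"ty":0,"tz":5.8,"yaw":0,"claw":0},{"tx":-2.1,"ty":0,"tz":7.2,"yaw":0,"claw":0},{"tx":-2.4,"ty":0,"tz":8.6,"yaw":0,"claw":0},{"tx":-2.6,"ty":0,"tz":9.8,"yaw":0,"claw":0},{"tx":-2.6,"ty":0,"tz":10.3,"yaw":0,"claw":0},{"tx":-2.6,"ty":0,"tz":10.5,"yaw":0,"claw":0},{"tx":-2.6,"ty":0,"tz":10.5,"yaw":0,"claw":0}]'; python3 -m crank '[{"tx":0,"ty":0,"tz":0.1,"yaw":0,"claw":0},{"tx":0,"ty":0,"tz":0.1,"yaw":0,"claw":0},{"tx":0,"ty":0,"tz":0.1,"yaw":0,"claw":0},{"tx":0,"ty":0,"tz":0.1,"yaw":0,"claw":0},{"tx":0,"ty":0,"tz":0.1,"yaw":0,"claw":0},{"tx":0,"ty":0,"tz":0.1,"yaw":0,"claw":0},{"tx":0,"ty":0,"tz":0.1,"yaw":0,"claw":0},{"tx":0,"ty":0,"tz":0.1,"yaw":0,"claw":0},{"tx":0,"ty":0,"tz":0.1,"yaw":0,"claw":0},{"tx":0,"ty":0,"tz":0.1,"yaw":0,"claw":0}]'
```

```text
rear [0.5221 0.0044 0.008 ] [0.6017 0.0058 0.008 ]
time: 18.0
position: [0.5633, -0.088, 0.0711]
eef_rot: [0.701, 0.713, 0.001, 0.001]
force: [-1.5, 0.4, 16.1]
finger_gap: 0.0002
grip_force: 8.1
time: 19.25
position: [0.5633, -0.0881, 0.0708]
eef_rot: [0.701, 0.713, 0.001, 0.002]
force: [-3.3, 1.8, 20.0]
finger_gap: 0.0003
grip_force: 10.0
```

```bash
python3 -m crank '[{"tx":0.2,"ty":0,"tz":-1.2,"yaw":0,"claw":0},{"tx":0.4,"ty":0,"tz":-2.7,"yaw":0,"claw":0},{"tx":0.8,"ty":0,"tz":-4.4,"yaw":0,"claw":0},{"tx":1.4,"ty":0,"tz":-6.2,"yaw":0,"claw":0},{"tx":2,"ty":0,"tz":-8,"yaw":0,"claw":0},{"tx":2.6,"ty":0,"tz":-9.6,"yaw":0,"claw":0},{"tx":2.6,"ty":0,"tz":-10.6,"yaw":0,"claw":0},{"tx":2.6,"ty":0,"tz":-10.6,"yaw":0,"claw":0},{"tx":2.6,"ty":0,"tz":-10.6,"yaw":0,"claw":0},{"tx":2.6,"ty":0,"tz":-10.6,"yaw":0,"claw":0}]' && python3 -m crank '[{"tx":0,"ty":0,"tz":1,"yaw":0,"claw":0},{"tx":-0.6,"ty":0,"tz":2.6,"yaw":0,"claw":0},{"tx":-1.2,"ty":0,"tz":4.2,"yaw":0,"claw":0},{"tx":-1.7,"ty":0,"tz":5.8,"yaw":0,"claw":0},{"tx":-2.1,"ty":0,"tz":7.2,"yaw":0,"claw":0},{"tx":-2.4,"ty":0,"tz":8.6,"yaw":0,"claw":0},{"tx":-2.6,"ty":0,"tz":9.8,"yaw":0,"claw":0},{"tx":-2.6,"ty":0,"tz":10.3,"yaw":0,"claw":0},{"tx":-2.6,"ty":0,"tz":10.5,"yaw":0,"claw":0},{"tx":-2.6,"ty":0,"tz":10.5,"yaw":0,"claw":0}]'; python3 - <<'E'
from h import *
a=cv2.imread('pics/side0.png'); p=snap('side','side1.png'); b=cv2.imread('pics/side1.png')
c=np.hstack([x[195:355,160:310] for x in (a,b)]); cv2.imwrite('pics/cmp.png',cv2.resize(c,None,fx=2.6,fy=2.6,interpolation=cv2.INTER_CUBIC))
# predicted shift of housing front-left/right corners for foot lift h about the rear feet line
pad=np.array([.5585,.1355]); ax=np.array([np.cos(np.radians(91)),np.sin(np.radians(91))]); lat=np.array([ax[1],-ax[0]])
for h in (.0,.015,.021):
    th=h/.24
    for n,d,l,z in [('rimNear',306-36-10,0,.183),('rimFar',30,0,.183),('top front R',270,.15,.135),('nut',306-36-150,0,.19)]:
        d=d/1000; D=d*np.cos(th)-z*np.sin(th); Z=d*np.sin(th)+z*np.cos(th)
        q=pad+ax*(.306-D)+lat*l; print(h,n,np.round(proj(p,[*q,Z]),1),end=' ')
    print()
E
```

```text
time: 20.5
position: [0.5615, -0.0618, 0.1735]
eef_rot: [0.701, 0.713, -0.001, -0.001]
force: [0.0, -0.3, 0.1]
finger_gap: 0.0
grip_force: 0.0
time: 21.75
position: [0.5633, -0.0882, 0.0712]
eef_rot: [0.701, 0.713, 0.001, 0.001]
force: [-2.8, -0.3, 16.5]
finger_gap: -0.0001
grip_force: 8.2
0.0 rimNear [247.4 202.1] 0.0 rimFar [231.9 261.3] 0.0 top front R [198.6 206.8] 0.0 nut [238.5 234.3] 
0.015 rimNear [246.7 200.5] 0.015 rimFar [231.  264.3] 0.015 top front R [197.5 204.5] 0.015 nut [237.6 235.6] 
0.021 rimNear [246.4 200. ] 0.021 rimFar [230.7 265.6] 0.021 top front R [197.  203.7] 0.021 nut [237.2 236.2]
```

View pics/cmp.png

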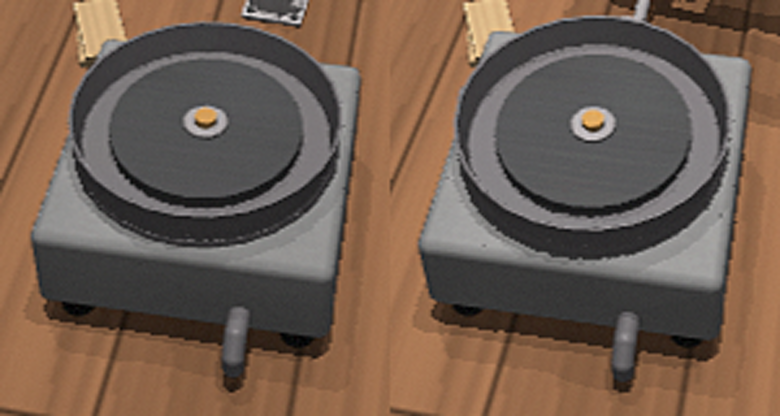

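Compared with the start, the pan's near rim dropped about 4.3 px and its far rim rose about 2.7 px. That matches a foot lift of roughly 21 mm. The handle is at its stop with about 16 N.

```bash
python3 - <<'E'
from h import *
s=arm.observe(); print(s['time'],s['position'],s['force']); print(arm.sign_off())
E
```

```text
21.8 [ 0.56323389 -0.08819497  0.07113422] [-2.13636841  0.26722033 16.15768404]
the job is handed in; nothing more can be done
None
```

I set the jack under the lift pad, pumped it four strokes and handed the job in at 21.8 s, with the front feet about 21 mm up (judged from the side camera) and the handle held at its bottom stop with about 16 N; the second stroke briefly pressed about 28 N at the stop, but the jack had not moved when I checked.

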